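# Load the backup cartridge into the drive dock

## Task

Two disk cartridges stand in the aluminium rack on the lab's computer desk. Take the taller one out of the rack and slide it down upright into the slot of the white dock until it is fully home; keep hold of it until its foot is well inside the slot rather than dropping it in, then let go. Leave the smaller cartridge standing in the rack.

Things in the scene. Friction and masses are not known exactly. Their poses are not given: they have to be found in the camera images.
- tall_cartridge: The taller disk cartridge: a flat upright black plastic slab 87 mm wide (its x), 24 mm thick (its y) and 119 mm tall (its z, up), 0.18 to 0.35 kg, paper label on both broad faces. Origin: centre of its underside. Grip it across the 24 mm thickness near its top. It starts loose and upright in one of the rack's two bays, and pulls straight up. Either way round fits the dock.
- small_cartridge: The smaller black cartridge, not to be moved: 60 mm wide (x), 24 mm thick (y), 80 mm tall (z). Origin: centre of its underside. It stands in the other bay of the rack, broad faces parallel to the tall one's and 86 mm from it, centre to centre along y.
- rack: Fixed low aluminium rack, 112 mm (x) by 186 mm (y), walls 44 mm high above the desk. Origin: centre of its underside, on the desk. Two open-topped bays centred at y = -43 and +43 mm, floor 8 mm above the desk; each is 30 mm wide along y and 96 mm along x, so a cartridge stands in it with its axes along the rack's. It stands on one side of the desk and the dock on the other; the sides vary.
- dock: Fixed white plastic drive dock, 160 mm (x) by 100 mm (y) by 70 mm high. Origin: centre of its underside, on the desk. A single slot in the middle of its top takes the tall cartridge upright with the cartridge's wide axis x along the dock's x: slot 101 mm (x) by 36 mm (y), so 7 and 6 mm to spare on each side. A grey flared mouth, 124 by 58 mm at the top (z = 70 mm), narrows to the slot at z = 54 mm; the slot is then straight down to its floor at z = 12 mm.
- dock_slot (a point): Centre of the slot's floor, 12 mm above the dock's underside (58 mm below the dock's top); axes as the dock's. When fully home the tall cartridge's origin lies here and its top stands 131 mm above the desk.
Mind the look-alikes: they are no part of the job. Leave any turquoise look-alike of the tall_cartridge alone. Leave any pink or purple look-alike of the dock alone.

How it is judged:
By the outcome, as a careful person would: the job done as asked, in the order asked, and still so for the second after the job is handed in, with the robot touching nothing.
It also fails if it takes over 40 s, if anything falls off the work surface, if the arm or the gripper's body presses on something with over 40 N, if the wrist force passes 120 N, or if a joint passes its speed limit or range.

## Robot

A 7-joint arm with a two-finger parallel gripper is mounted at the origin on the work surface. World frame = base frame: x ahead of the robot, y to its left, z up, the work surface at z = 0. Lengths are in mm, angles in rad, forces in N, time in s.
With the tool pointing down it reaches from about 425 to 1025 mm from the base axis. Payload 3.6 kg.
Tool frame: the origin (TCP) lies at the very end of the fingers, on their centre line; the grasp point (between the pads) lies 19 mm behind it; z points along the fingers, x is the direction in which the jaws open and shut, and the axes are right-handed (so a half turn about z gives the same grasp; the last joint's range is limited). The gripper opens to 85 mm and grips with 20 to 120 N. Pads are 22 mm wide; open, the fingers measure 114 mm over their backs; the gripper's body (76 mm by 85 mm) begins 54 mm behind the grasp point. The pads swing forward as they close: fully open they stand 13 mm farther back than shut.
Start: joints at [-1.399, 0.591, 0.048, 1.609, -0.033, 0.943, -0.034], TCP at [190.439, 699.545, 231.302] pointing down, gripper open.
Joint ranges: [-2.69, 2.69], [-0.47, 2.24], [-1.27, 1.36], [0.19, 2.51], [-1.53, 4.68], [0.08, 2.07], [-3.09, 3.09]. Speed limits (rad/s): [2.57, 2.57, 3.14, 3.14, 3.14, 3.14, 3.14].

## Interface

Orientations are given as a unit quaternion [w, x, y, z].
In Python, from bench import r gives the robot as it stands.
- The arm moves only by the shell command python3 -m creep 'ROWS' [OPENING] [FORCE]. ROWS is text: rows parted by semicolons, each of 4 numbers parted by spaces: the shift along the world's x, y, z in units of 25 mm (1.0 is 25 mm), then the turn about the world's z in degrees. A call has exactly 8 rows; each row shifts and turns the commanded pose from where the row before left it; what a row does not reach is not made up. A row lasts 1/10 s, in which the tool goes at most 50 mm and 8.59 degrees, less where a joint would pass 70% of its speed; a pose out of reach is approached as far as the arm can. A call is refused whole if a number of a shift passes 1 or a number of a turn 8.59, either way. A call with a gripper value outside its range is refused whole. OPENING is the opening in per cent of the stroke, from 0 (shut) to 100 (fully open), set as the call begins (- or left out, the last holds). The fingers move at their own pace and stop on an object; FORCE is the grip in N (left out, the last holds). Time passes only in rows, so rows that do not move let the fingers close, or fill a call up. It gives the time, the measured TCP pose, the force and the opening at its end, in the units of the state.
- r.state(): the state, without advancing time (a new reading comes with each control period).
- r.snapshot(name): name is "side" or "top"; returns a dict with "image" (420x560x3 uint8, red, green, blue), "depth" (420x560 float32, mm along the optical axis (not along the pixel's ray), 0 where there is no reading), "fov_y" (degrees; the focal length in pixels is half the picture's height over the tangent of half this angle, whatever the lens; pixels are square), "cx", "cy" (the principal point, pixels), "rvec" (rotation vector, rad) and "tvec" (3), from world to camera coordinates, as OpenCV has them. Camera axes: x right, y down, z forward; pixel columns grow to the right and rows downward; lengths in mm; the calibration is good to about 2 mm. A picture is of the moment at which its call begins.
- r.sign_off(): hands the job in, once; it reports no verdict.
The state is a dict: "t": time; "joint_positions": joint angles; "dq": joint speeds; "effort": joint torques, N m; "tcp_pos": TCP position; "orientation": TCP orientation; "ft_force": force on the tool from outside, world axes, zero at the start; "moment": the same for the moment, N m; "width": finger opening in mm.
Only numpy, scipy, OpenCV 4.12 (cv2) and the standard library are available. Lean on these libraries where they do the work, as an engineer would, in place of code of your own. Each camera call takes 0.05 s, during which the arm holds its last target.

## Working session

There is one attempt and no reset: what is moved stays moved. The work goes in short steps, Python scripts to look and compute and a shell command to move; the robot and the scene stay as the last step left them, time stands still between calls to the robot, and variables do not carry over. Pictures are saved under pics/ and viewed, and the job is handed in when it is done.

```bash
mkdir -p pics
python3 - <<'E'
from bench import r
import cv2,pickle
print(r.state())
d={}
for n in("side","top"):
    s=r.snapshot(n);d[n]=s
    cv2.imwrite(f"pics/{n}0.png",s["image"][:,:,::-1])
    print(n,s["fov_y"],s["cx"],s["cy"],s["rvec"],s["tvec"])
pickle.dump(d,open("d0.pkl","wb"))
E
```

```text
{'t': 0.0, 'joint_positions': array([-1.39849828,  0.59208847,  0.04828976,  1.60985195, -0.03332617,
        0.94270154, -0.03372748]), 'dq': array([ 0.00026455,  0.00035974,  0.00069963,  0.00099611,  0.00040993,
        0.0013437 , -0.0011294 ]), 'effort': array([-3.33458847e-04, -5.48697424e+01,  1.54656518e+00, -1.98113215e+01,
        9.41587117e-03,  9.09119291e-03,  6.00596650e-06]), 'tcp_pos': array([190.20329266, 698.7332086 , 230.15169025]), 'orientation': array([ 7.19946772e-04,  7.94554635e-01,  6.07191628e-01, -8.60846602e-04]), 'ft_force': array([-0.34728827,  0.01695395, -1.11174154]), 'moment': array([-0.04596221,  0.00628682, -0.00789383]), 'width': 85.64255890436638}
side 44.83365567028267 277.29444993688077 213.43577572927984 [ 2.37466398 -0.33766001  0.15585891] [-426.43714985  121.38947366  885.61519714]
top 56.85126222680412 275.86006883018104 208.70804218456064 [ 2.14419808 -2.14769427  0.18237307] [-16.97372698 440.41190148 693.77797931]
```

View pics/side0.png

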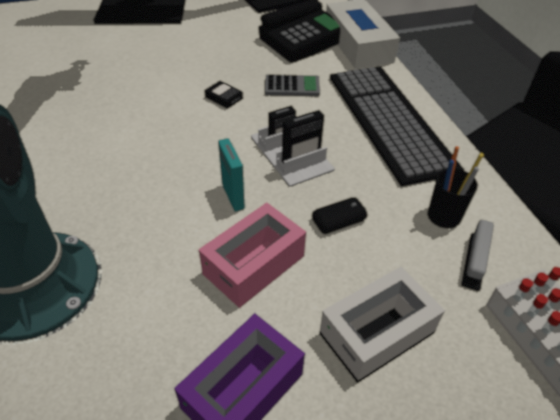

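View pics/top0.png

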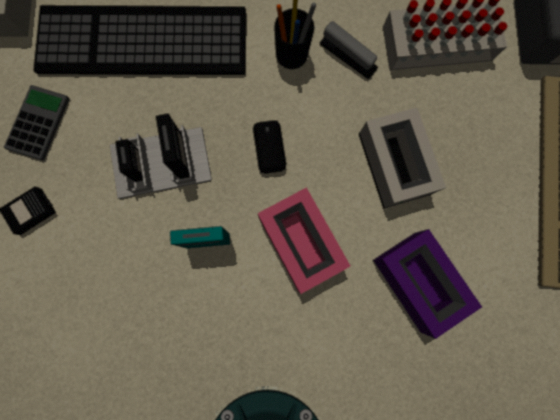

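The side view shows the rack at about (300,150), with the tall cartridge at (303,135), and the white dock at (380,320). The top view shows the rack at (160,160), the tall cartridge at (172,145) and the white dock at (402,158). The turquoise, pink and purple items are decoys. Next I'll measure from the depth and colour.

```bash
cat > h.py <<'E'
import numpy as np,cv2
def cloud(s):
    R=cv2.Rodrigues(np.array(s["rvec"],float))[0];t=np.array(s["tvec"],float).ravel()
    f=210/np.tan(np.radians(s["fov_y"]/2));v,u=np.mgrid[:420,:560];d=s["depth"].astype(float)
    c=np.dstack([(u-s["cx"])/f*d,(v-s["cy"])/f*d,d])
    w=(c-t)@R; w[d==0]=np.nan
    return w
def rect(p):
    (c,sz,a)=cv2.minAreaRect(p.astype(np.float32)); return np.round(c,1),np.round(sz,1),round(a,1)
E
python3 - <<'E'
import pickle;from h import *
d=pickle.load(open("d0.pkl","rb"))
for n,boxes in(("top",{"dock":(350,100,450,215),"rack":(105,100,215,200)}),("side",{"dock":(315,265,450,380),"rack":(245,95,345,190)})):
    s=d[n];w=cloud(s);print(n,"valid",np.mean(s["depth"]>0))
    for k,(a,b,c,e) in boxes.items():
        p=w[b:e,a:c].reshape(-1,3);p=p[~np.isnan(p[:,0])]
        print(k,"hist",np.histogram(p[:,2],bins=np.arange(-20,145,8)))
        for lo,hi in((62,78),) if k=="dock" else ((38,50),(80,96),(115,135)):
            q=p[(p[:,2]>lo)&(p[:,2]<hi)]
            if len(q)>5: print(k,lo,hi,len(q),rect(q[:,:2]),np.median(q,0).round(1),q.min(0).round(),q.max(0).round())
E
```

```text
top valid 0.996156462585034
dock hist (array([   0,    1, 5788,  286,  501,  216,  234,  242,  244,  516,  739,
       2688,    0,    0,    0,    0,    0,    0,    0,    0]), array([-20, -12,  -4,   4,  12,  20,  28,  36,  44,  52,  60,  68,  76,
        84,  92, 100, 108, 116, 124, 132, 140]))
dock 62 78 3265 (array([ 537.3, -254.5]), array([160.3, 102.1]), 16.0) [ 535.7 -257.1   70. ] [ 447. -324.   62.] [ 628. -184.   74.]
rack hist (array([   0,    0, 5296, 2541,  174,  228,  247,  327,  266,  104,  103,
        114,  115,  504,   52,   61,   54,   69,  704,    0]), array([-20, -12,  -4,   4,  12,  20,  28,  36,  44,  52,  60,  68,  76,
        84,  92, 100, 108, 116, 124, 132, 140]))
rack 38 50 507 (array([539.2, 211.8]), array([103.9, 124.1]), 11.3) [526.4 230.5  43.9] [477. 141.  38.] [601. 282.  50.]
rack 80 96 592 (array([536.1, 210.8]), array([ 83.8, 110.9]), 12.0) [526.9 248.6  88.3] [498. 149.  80.] [589. 269.  96.]
rack 115 135 779 (array([547.2, 168.6]), array([87.7, 24.8]), 11.2) [544.4 167.3 127.2] [503. 149. 115.] [592. 188. 131.]
side valid 0.9961862244897959
dock h
[... 329 characters left out ...]
.8) [ 532.3 -260.3   70.2] [ 446. -327.   62.] [ 629. -188.   74.]
rack hist (array([   0,    8, 5272,  989,  222,  252,  245,  325,  224,  154,  166,
        187,  206,  345,  124,  128,  137,  147,  336,    0]), array([-20, -12,  -4,   4,  12,  20,  28,  36,  44,  52,  60,  68,  76,
        84,  92, 100, 108, 116, 124, 132, 140]))
rack 38 50 438 (array([537.7, 208.5]), array([104.9, 127.6]), 12.4) [520.8 157.9  43.4] [475. 137.  38.] [602. 264.  50.]
rack 80 96 504 (array([535.6, 207.6]), array([ 88. , 115.1]), 14.9) [532.5 233.3  87.7] [497. 147.  80.] [592. 270.  96.]
rack 115 135 495 (array([547. , 165.5]), array([89.2, 27.1]), 11.1) [544.6 161.7 126. ] [502. 146. 115.] [591. 186. 131.]
```

```bash
python3 -m creep '0.65 -1 0 3.3;0.65 -1 0 3.3;0.65 -1 0 3.3;0.65 -1 0 3.3;0.65 -1 0 3.3;0.65 -1 0 3.3;0.65 -1 0 3.3;0.65 -1 0 3.3' 65
```

```text
t: 0.9
tcp_pos: [320.8, 498.1, 230.9]
orientation: [0.0, 0.634, 0.773, -0.0]
ft_force: [1.1, -0.4, -0.1]
width: 55.5
```

```bash
python3 -m creep '0.67 -1 0 0;0.67 -1 0 0;0.67 -1 0 0;0.67 -1 0 0;0.67 -1 0 0;0.67 -1 0 0;0.67 -1 0 0;0.67 -1 0 0'
```

```text
t: 1.7
tcp_pos: [454.7, 298.3, 231.0]
orientation: [-0.0, 0.635, 0.773, -0.0]
ft_force: [0.6, 0.7, -0.4]
width: 55.5
```

```bash
python3 -m creep '0.6 -0.85 0 0;0.6 -0.85 0 0;0.6 -0.85 0 0;0.6 -0.85 0 0;0.6 -0.85 0 0;0.6 -0.85 -0.5 0;0.09 -0.13 -0.5 0;0 0 -0.5 0'
python3 - <<'E'
from bench import r
import cv2
from h import *
print(r.state()['tcp_pos'],r.state()['orientation'])
for n in("side","top"):
    s=r.snapshot(n);cv2.imwrite(f"pics/{n}1.png",s["image"][:,:,::-1])
E
```

```text
t: 2.5
tcp_pos: [546.7, 167.9, 192.8]
orientation: [-0.0, 0.636, 0.772, -0.0]
ft_force: [-0.8, 1.1, 0.0]
width: 55.2
[546.66304212 167.91878201 192.77997944] [-1.43276087e-04  6.35747942e-01  7.71896650e-01 -3.09067597e-04]
```

View pics/side1.png

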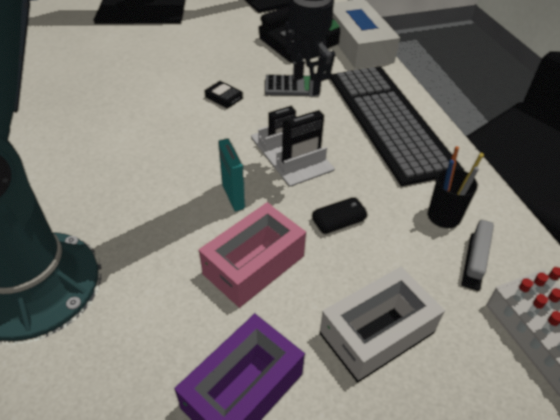

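View pics/top1.png

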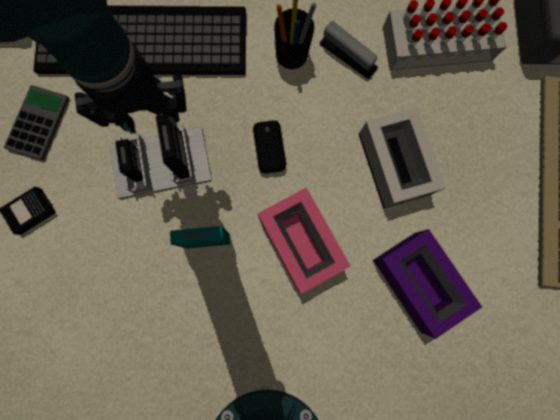

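Run:
```python
import pickle;from h import *
d=pickle.load(open("d0.pkl","rb"))
a=np.radians(101.1);j=np.array([np.cos(a),np.sin(a),0])
P=np.array([546.7,167.9,192.8]);pts=np.array([P,P+28*j,P-28*j,[547,167.5,127]])
for n in d:
    s=d[n];f=210/np.tan(np.radians(s["fov_y"]/2))
    K=np.array([[f,0,s["cx"]],[0,f,s["cy"]],[0,0,1]])
    print(n,cv2.projectPoints(pts,np.array(s["rvec"],float),np.array(s["tvec"],float),K,None)[0][:,0].round())
    im=cv2.imread(f"pics/{n}1.png");x,y=(240,30) if n=="side" else (60,50)
    cv2.imwrite(f"pics/{n}1z.png",cv2.convertScaleAbs(cv2.resize(im[y:y+150,x:x+160],None,fx=4,fy=4),alpha=1.8))
```

```text
side [[305.  89.]
 [298.  81.]
 [313.  96.]
 [303. 117.]]
top [[154. 123.]
 [136. 126.]
 [173. 120.]
 [166. 137.]]
```

View pics/top1z.png

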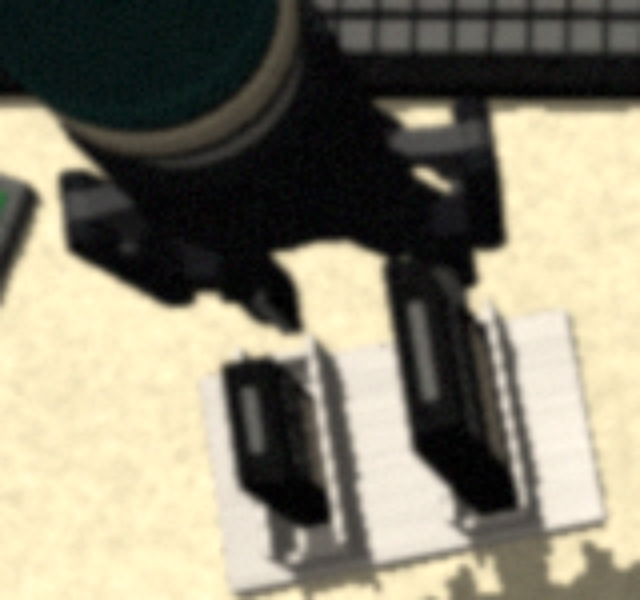

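View pics/side1z.png

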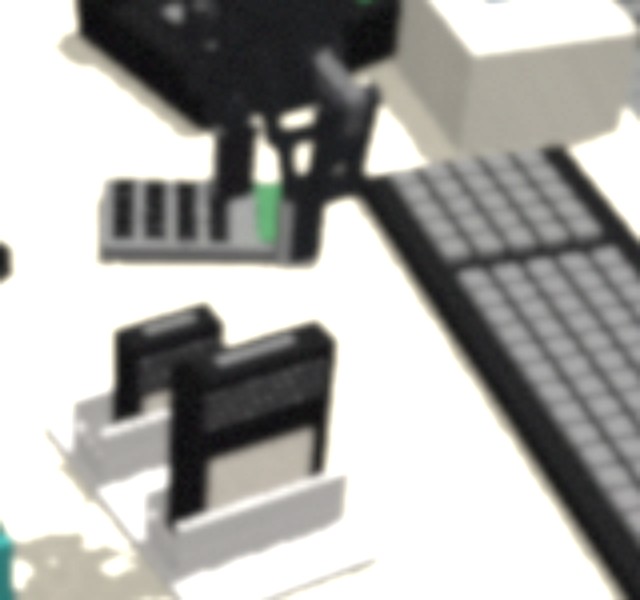

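Both fingertips straddle the cartridge, matching the projected TCP. I'll descend now.

```bash
python3 -m creep '0 0 -0.6 0;0 0 -0.6 0;0 0 -0.6 0;0 0 -0.6 0;0 0 -0.6 0;0 0 -0.6 0;0 0 -0.4 0;0 0 -0.35 0'
```

```text
t: 3.4
tcp_pos: [546.1, 170.1, 84.5]
orientation: [-0.0, 0.634, 0.773, 0.0]
ft_force: [0.1, -0.9, 0.3]
width: 55.6
```

```bash
python3 -m creep '0 0 0 0;0 0 0 0;0 0 0 0;0 0 0 0;0 0 0 0;0 0 0 0;0 0 0 0;0 0 0 0' 0 50
```

```text
t: 4.2
tcp_pos: [547.0, 168.8, 85.5]
orientation: [0.0, 0.635, 0.773, 0.0]
ft_force: [0.3, -0.3, 3.4]
width: 23.7
```

```bash
python3 -m creep '0 0 0.1 0;0 0 0.2 0;0 0 0.2 0;0 0 0.2 0;0 0 0.2 0;0 0 0.2 0;0 0 0.2 0;0 0 0.2 0'
python3 - <<'E'
from bench import r
import cv2
s=r.snapshot("side");cv2.imwrite("pics/side2.png",cv2.convertScaleAbs(cv2.resize(s["image"][30:180,240:400,::-1],None,fx=4,fy=4),alpha=1.8))
E
```

```text
t: 5.0
tcp_pos: [546.7, 168.8, 123.1]
orientation: [0.0, 0.635, 0.773, 0.0]
ft_force: [-0.1, -0.6, -2.8]
width: 23.2
```

View pics/side2.png

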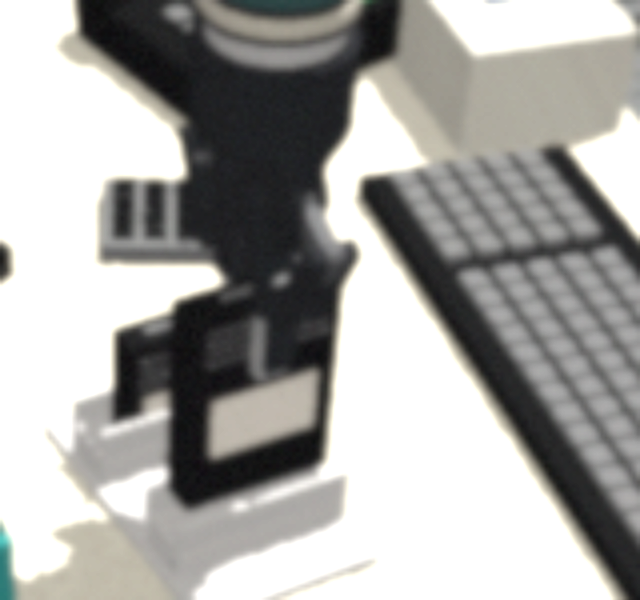

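```bash
python3 -m creep '0 0 0.4 0;0 0 0.6 0;0 0 0.6 0;0 0 0.6 0;0 -0.2 0.6 0;0 -0.4 0.4 0;0 -0.6 0 0.6;0 -0.8 0 1'
```

```text
t: 5.85
tcp_pos: [546.7, 118.7, 203.3]
orientation: [0.0, 0.623, 0.782, 0.0]
ft_force: [0.1, -0.2, -3.8]
width: 23.6
```

```bash
python3 -m creep '0 -1 0 1;0 -1 0 1;-0.1 -1 0 1;-0.1 -1 0 0;-0.1 -1 0 0;-0.1 -1 0 0;0 -1 0 0;0 -1 0 0'
```

```text
t: 6.65
tcp_pos: [535.9, -83.0, 202.7]
orientation: [-0.0, 0.604, 0.797, -0.0]
ft_force: [0.9, 1.0, -3.4]
width: 23.6
```

```bash
python3 -m creep '0 -1 0 0;0 -1 0 0;0 -1 0 0;0 -1 0 0;0 -0.9 0 0;0 -0.7 0 0;0 -0.4 0 0;0 0 0 0'
```

```text
t: 7.45
tcp_pos: [535.9, -233.4, 202.6]
orientation: [0.0, 0.605, 0.796, -0.0]
ft_force: [-0.2, -0.5, -3.2]
width: 23.4
```

```bash
python3 -m creep '0 -0.4 0 0.2;0.04 -0.3 0 0;0 -0.12 0 0;0 0 0 0;0 0 0 0;0 0 0 0;0 0 0 0;0 0 0 0'
python3 - <<'E'
from bench import r
import cv2,pickle
from h import *
st=r.state();print(st['tcp_pos'],st['orientation'],st['joint_positions'])
d={}
for n in("side","top"):
    s=r.snapshot(n);d[n]=s;cv2.imwrite(f"pics/{n}3.png",s["image"][:,:,::-1])
    w=cloud(s).reshape(-1,3);P=st['tcp_pos']
    near=np.linalg.norm(w[:,:2]-P[:2],axis=1)<75
    for lo,hi in((115,135),(135,155),(155,175),(180,235),(238,252)):
        q=w[near&(w[:,2]>lo)&(w[:,2]<hi)]
        if len(q)>5:print(n,lo,hi,len(q),rect(q[:,:2]),q.min(0).round(),q.max(0).round())
pickle.dump(d,open("d3.pkl","wb"))
E
```

```text
t: 8.25
tcp_pos: [537.7, -251.4, 202.6]
orientation: [-0.0, 0.602, 0.799, 0.0]
ft_force: [-0.1, 0.3, -2.5]
width: 23.6
[ 537.71331283 -251.41228172  202.57326468] [-4.24537258e-05  6.01831248e-01  7.98623281e-01  4.39006008e-05] [ 0.3488015   0.46089066  0.01680137  1.93751651 -0.01120086  0.74333009
  2.22210529]
side 115 135 128 (array([ 538.4, -263.4]), array([89.3, 20.3]), 3.5) [ 493. -276.  127.] [ 582. -251.  135.]
side 135 155 405 (array([ 537. , -264.2]), array([87.9, 22.6]), 0.9) [ 493. -276.  135.] [ 581. -252.  155.]
side 155 175 420 (array([ 537.1, -264. ]), array([88.6, 22.6]), 1.3) [ 493. -276.  155.] [ 581. -252.  175.]
side 180 235 1103 (array([ 534.5, -255.1]), array([81.7, 52.3]), 37.8) [ 493. -279.  180.] [ 582. -229.  235.]
side 238 252 823 (array([ 533.9, -258.9]), array([61.8, 75.8]), 61.8) [ 493. -296.  238.] [ 582. -214.  252.]
top 115 135 91 (array([ 532. , -241.3]), array([87.7, 19.7]), 29.3) [ 494. -271.  126.] [ 575. -228.  135.]
top 135 155 304 (array([ 532. , -241.3]), array([87.6, 20.1]), 29.1) [ 493. -271.  135.] [ 575. -228.  155.]
top 155 175 326 (array([ 532.1, -241.4]), array([87.9, 20.6]), 29.4) [ 493. -272.  155.] [ 575. -228.  175.]
top 180 235 698 (array([ 534.1, -245.8]), array([87.4, 39.7]), 37.1) [ 493. -272.  180.] [ 576. -225.  235.]
top 238 252 652 (array([ 537. , -250.4]), array([59.4, 84.3]), 77.8) [ 493. -278.  238.] [ 581. -215.  252.]
```

View pics/side3.png

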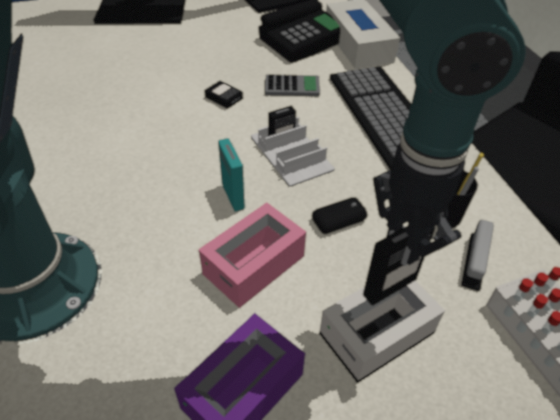

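View pics/top3.png

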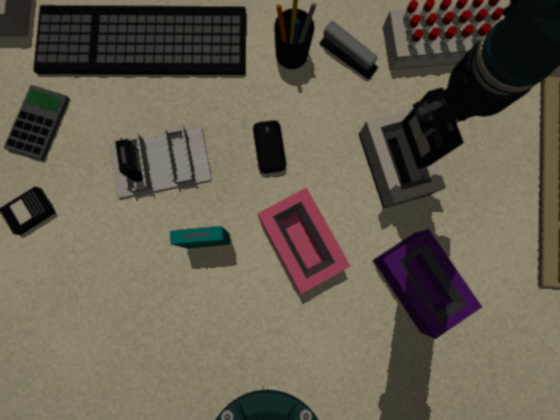

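The top view shows the cartridge at (425,150), held over the dock slot at (402,158), and the side view shows it at (395,260), just above the mouth. The small cartridge is still in the rack. Next I'll fit its broad faces in both views to get yaw, tilt and offset.

Run:
```python
import pickle
from h import *
d=pickle.load(open("d3.pkl","rb"))
P=np.array([537,-252])
C=[]
for n,sg in(("top",1),("side",-1)):
    w=cloud(d[n]).reshape(-1,3);w=w[~np.isnan(w[:,0])]
    th=np.radians(16);ex=np.array([np.cos(th),np.sin(th)]);ey=np.array([-ex[1],ex[0]])
    L=w[:,:2]-P;u=L@ex;v=L@ey
    k=(abs(u)<40)&(abs(v)<25)&(w[:,2]>128)&(w[:,2]<175)
    k&=(sg*v>5)
    A=np.c_[u[k],w[k,2]-150,np.ones(k.sum())];y=v[k]
    for _ in range(3):
        c=np.linalg.lstsq(A,y,rcond=None)[0];g=abs(A@c-y)<2;A,y=A[g],y[g]
    # extents along u on the face
    k2=(abs(u)<60)&(abs(v-(c[0]*u+c[1]*(w[:,2]-150)+c[2]))<2.5)&(w[:,2]>130)&(w[:,2]<175)
    print(n,len(y),"yaw",16+np.degrees(np.arctan(c[0])),"tilt deg",np.degrees(np.arctan(c[1])),"v",c[2],"u",np.percentile(u[k2],[.5,99.5]))
    # bottom z
    kb=(abs(u)<30)&(sg*v>5)&(abs(v)<20)&(w[:,2]>90);print(" bottom",np.percentile(w[kb,2],[0,.5]))
```

```text
top 616 yaw 16.19211219233084 tilt deg 0.3557390158340353 v 12.643757511359242 u [-41.9963949   43.08311563]
 bottom [126.22251458 129.09586583]
side 659 yaw 16.172165952538386 tilt deg -0.39659830042661953 v -12.69889632760416 u [-42.843434    41.68792305]
 bottom [126.62582834 129.5636976 ]
```

```bash
python3 -m creep '0.02 -0.12 0 -0.2;0 0 -0.4 0;0 0 -0.5 0;0 0 -0.5 0;0 0 -0.4 0;0 0 -0.3 0;0 0 -0.2 0;0 0 -0.2 0'
```

```text
t: 9.15
tcp_pos: [538.3, -254.7, 139.6]
orientation: [0.0, 0.603, 0.797, 0.0]
ft_force: [0.9, -0.8, -3.7]
width: 23.9
```

Run:
```python
from bench import r
import cv2
s=r.snapshot("side");cv2.imwrite("pics/side4.png",cv2.convertScaleAbs(cv2.resize(s["image"][220:380,310:470,::-1],None,fx=3.7,fy=3.7),alpha=1.5))
s=r.snapshot("top");cv2.imwrite("pics/top4.png",cv2.convertScaleAbs(cv2.resize(s["image"][80:230,340:500,::-1],None,fx=4,fy=4),alpha=1.5))
```

```text
(no output)
```

View pics/side4.png

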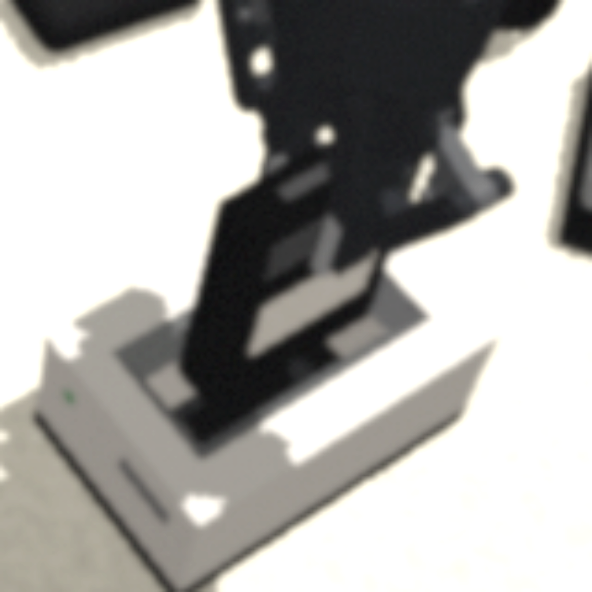

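View pics/top4.png

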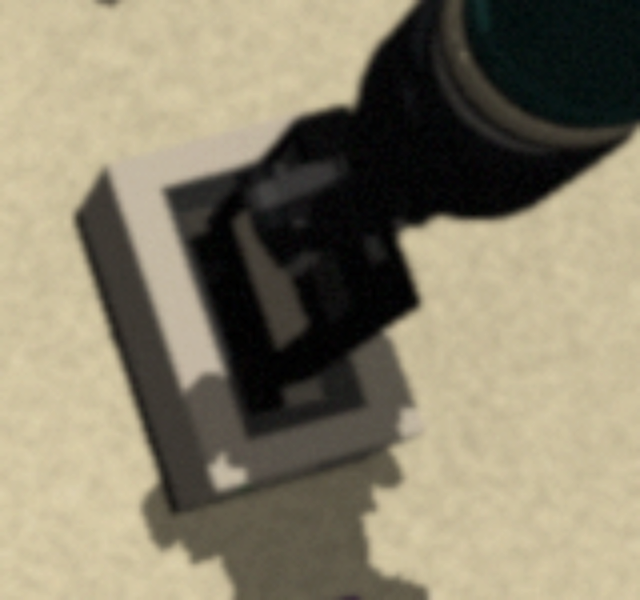

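In both views the foot is inside the grey mouth, aligned with the slot, and there is no contact force. I'll carry on down slowly.

```bash
python3 -m creep '0 0 -0.15 0;0 0 -0.15 0;0 0 -0.15 0;0 0 -0.15 0;0 0 -0.15 0;0 0 -0.15 0;0 0 -0.15 0;0 0 -0.15 0'
```

```text
t: 10.05
tcp_pos: [538.2, -254.7, 109.7]
orientation: [0.0, 0.603, 0.797, 0.0]
ft_force: [-0.2, -0.6, -3.4]
width: 23.7
```

No contact, and the foot is at about z 32. About 20 mm remain.

```bash
python3 -m creep '0 0 -0.12 0;0 0 -0.12 0;0 0 -0.12 0;0 0 -0.12 0;0 0 -0.1 0;0 0 -0.08 0;0 0 -0.06 0;0 0 -0.04 0'
```

```text
t: 10.85
tcp_pos: [538.2, -254.7, 90.9]
orientation: [-0.0, 0.603, 0.797, 0.0]
ft_force: [-0.3, 0.8, -3.5]
width: 23.7
```

```bash
python3 -m creep '0 0 -0.03 0;0 0 -0.03 0;0 0 0 0;0 0 0 0;0 0 0 0;0 0 0 0;0 0 0 0;0 0 0 0'
```

```text
t: 11.65
tcp_pos: [538.2, -254.7, 89.5]
orientation: [-0.0, 0.603, 0.797, -0.0]
ft_force: [-0.1, 0.7, -3.7]
width: 23.2
```

```bash
python3 -m creep '0 0 -0.02 0;0 0 -0.02 0;0 0 0 0;0 0 0 0;0 0 0 0;0 0 0 0;0 0 0 0;0 0 0 0'
```

```text
t: 12.45
tcp_pos: [538.2, -254.8, 89.5]
orientation: [0.0, 0.603, 0.797, 0.0]
ft_force: [-1.5, 1.2, 5.5]
width: 23.5
```

Contact: the force went from -3.7 N (the weight) to +5.5 N, so it is seated. Releasing.

```bash
python3 -m creep '0 0 0 0;0 0 0 0;0 0 0 0;0 0 0 0;0 0 0 0;0 0 0 0;0 0 0 0;0 0 0 0' 65
```

```text
t: 13.25
tcp_pos: [538.2, -254.7, 88.5]
orientation: [0.0, 0.603, 0.797, -0.0]
ft_force: [-0.6, 0.7, -0.0]
width: 55.4
```

```bash
python3 -m creep '0 0 0.2 0;0 0 0.4 0;0 0 0.6 0;0 0 0.8 0;0 0 0.8 0;0 0 0.8 0;0 0 0.8 0;0 0 0.8 0'
```

```text
t: 14.05
tcp_pos: [538.3, -254.8, 221.0]
orientation: [0.001, 0.603, 0.797, 0.0]
ft_force: [-0.7, 0.1, -0.7]
width: 55.1
```

```bash
python3 -m creep '0 0.5 0.5 0;0 1 0 0;0 1 0 0;0 1 0 0;0 1 0 0;0 1 0 0;0 0.5 0 0;0 0 0 0'
python3 - <<'E'
from bench import r
import cv2
from h import *
for n in("side","top"):
    s=r.snapshot(n);cv2.imwrite(f"pics/{n}5.png",s["image"][:,:,::-1])
    w=cloud(s).reshape(-1,3)
    q=w[(np.linalg.norm(w[:,:2]-[537.5,-255],axis=1)<60)&(w[:,2]>122)&(w[:,2]<142)]
    if len(q): print(n,len(q),rect(q[:,:2]),np.median(q[:,2]))
print(r.state()['tcp_pos'])
E
```

```text
t: 14.85
tcp_pos: [538.2, -101.9, 231.5]
orientation: [-0.0, 0.602, 0.799, 0.0]
ft_force: [0.7, -1.0, 0.3]
width: 55.7
side 958 (array([ 537.6, -257.2]), array([87.3, 25.5]), 16.2) 131.24525717968982
top 792 (array([ 538.3, -253.7]), array([86.9, 24.5]), 16.2) 131.05130995645237
[ 538.15141618 -105.33538757  231.35250678]
```

View pics/side5.png

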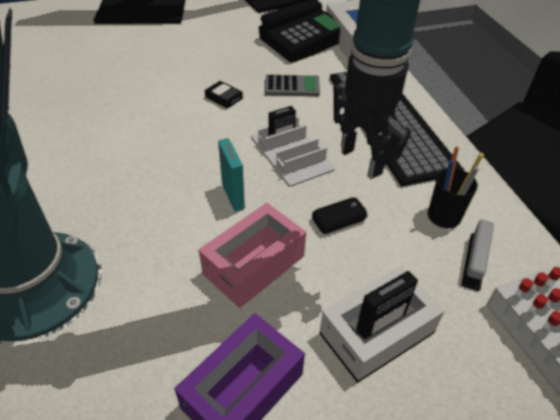

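View pics/top5.png

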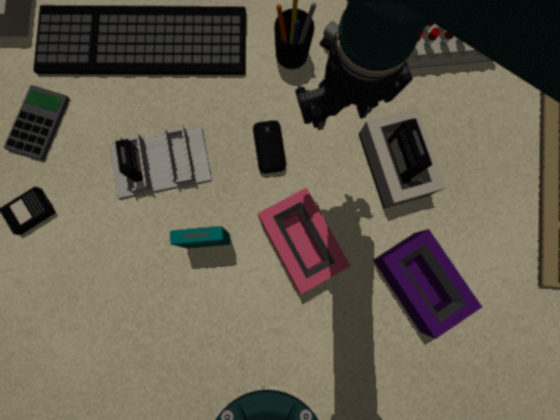

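The cartridge stands upright in the white dock, at side (388,303) and top (408,148), with its top at 131 mm. The small one is still in the rack, and the gripper is clear of everything.

```bash
python3 -c "
from bench import r
print(r.sign_off())"
```

```text
the job is handed in; nothing more can be done
None
```

The tall cartridge is fully home in the white dock's slot, and I handed the job in at about 15 s. I gripped it across its thickness near the top and lifted it straight out of the rack. I held it all the way down to the slot floor, then let go and backed the gripper away.

**Seating:** just before release the vertical force went from −3.7 N (the weight) to +5.5 N, which showed it had reached the floor. Afterwards its top measured 131.1 mm in one view and 131.2 mm in the other, against the 131 mm expected.

**Alignment:** its yaw was 16.2°, against about 15.9° for the dock, and its centre was about 1 mm from the dock's. The two cameras disagreed by 3.5 mm in y on where it stood, which is more than the stated 2 mm calibration. The average of the two matched the dock.

**Other items:** the small cartridge and the coloured look-alikes looked unmoved in the last pictures. No check failed.

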